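# Set out the coffee table for the evening

### The arm

A 7-joint arm with a two-finger parallel gripper is mounted at the origin on the work surface. World frame = base frame: x ahead of the robot, y to its left, z up, the work surface at z = 0. Lengths are in m, angles in rad, forces in N, time in s.
With the tool pointing down it reaches from about 0.425 to 0.925 m from the base axis. Payload 6.8 kg.
Tool frame: the origin (TCP) lies between the finger pads; the fingertips stand r.tcp_to_tips ahead of it and the grasp point (between the pads) lies 3 mm ahead of it (r.tcp_to_tips is the distance from the TCP to the fingertips, in m); z points along the fingers, y is the line along which they close (so a half turn about z gives the same grasp; the last joint's range is limited). The gripper opens to 85 mm and grips with 20 to 120 N. Pads are 22 mm wide; open, the fingers measure 114 mm over their backs; the gripper's body (76 mm by 85 mm) begins 54 mm behind the grasp point. The pads swing forward as they close: fully open they stand 13 mm farther back than shut.
Start: joints at [1.054, 0.477, 0.022, 1.555, -0.011, 1.109, -0.083], TCP at [0.268, -0.619, 0.253] pointing down, gripper open.
Joint ranges: [-2.96, 2.96], [-0.34, 2.1], [-1.41, 1.46], [0.24, 2.44], [-1.37, 4.51], [0.17, 1.92], [-2.96, 2.96]. Speed limits (rad/s): [2.39, 2.39, 3.14, 3.14, 3.14, 3.14, 3.14].

### API

Orientations are given as a rotation vector (axis times angle).
In Python, from bench import r gives the robot as it stands. The module is installed in compiled form; this text tells all that it offers.
- The arm moves only by the tool step_arm, never from a script. Its argument "moves" is a list of rows, each an object of numbers: "rx", "ry", "rz": the turn, a rotation vector about the tool's x, y, z in degrees; "dx", "dy", "dz": the shift along the tool's x, y, z in mm; "gripper": the opening, from -1 (shut) to 1 (fully open). In form: [{"rx": .., "ry": .., "rz": .., "dx": .., "dy": .., "dz": .., "gripper": ..}, ...]. A call has 1 to 20 rows; each row shifts and turns the commanded pose from where the row before left it, along the tool's axes as they then stand; what a row does not reach is not made up. A row lasts 1/8 s, in which the tool goes at most 62.5 mm and 10.7 degrees, less where a joint would pass 70% of its speed; a pose out of reach is approached as far as the arm can. A call is refused whole if a number of a shift passes 62.5 or a number of a turn 10.7, either way. A call with a gripper value outside its range is refused whole. The fingers move at their own pace and stop on an object; "grip_force" is the grip in N (left out, the last holds). Time passes only in rows, so rows that do not move let the fingers close. It gives the time, the measured TCP pose, the force, the opening and the grip force at its end, in the units of the state.
- r.get_obs(): the state, without advancing time (a new reading comes with each control period).
- r.grab_frame(name): name is "scene" or "top"; returns the picture (480x640x3 uint8, blue, green, red); there is no depth.
- r.camera_info(name): a dict with "mtx" (3x3 intrinsics, pixels), "rvec" (rotation vector, rad) and "tvec" (3), from world to camera coordinates, as OpenCV has them. Camera axes: x right, y down, z forward; pixel columns grow to the right and rows downward; lengths in m; the calibration is good to about 2 mm. A picture is of the moment at which its call begins. camera_info takes no time and is no camera call.
- r.hand_in(): hands the job in; it is judged then, once.
The state is a dict: "clock": time; "joints": joint angles; "qvel": joint speeds; "tau": joint torques, N m; "tcp_pos": TCP position; "orientation": TCP orientation; "contact_force": force on the tool from outside, world axes, zero at the start; "moment": the same for the moment, N m; "grip_width": finger opening in m; "gripper_force": force on a finger pad.
Only numpy, scipy, OpenCV 4.12 (cv2) and the standard library are available. Lean on these libraries where they do the work, as an engineer would, in place of code of your own. Each camera call takes 0.05 s, during which the arm holds its last target. There are 200 camera calls.

### The job

Set out the coffee table in a row along the two coasters: stand the tumbler in the middle of the round coaster and the candle jar in the middle of the square one, lay the notebook flat midway between the two coasters with its long side along the row, and the remote control, keys up, on top of the notebook, centred and lying the same way. Lay the spectacles case flat on the table behind the notebook (on the side away from the robot), centred on it and parallel to it, with a gap of about 4 cm between them. Leave the pill bottle standing where it is.

Things in the scene. Friction and masses are not known exactly. Their poses are not given: they have to be found in the camera images.
- round_coaster: fixed round cork coaster, 100 mm across, 6 mm thick, flat on the table; origin at the centre of its underside, z up, x axis along the row (the line through both coaster centres, always 340 mm apart), y axis square to it, towards the robot. Which coaster is on the robot's left varies; the row is up to 0.2 rad askew to the robot's left-right direction
- square_coaster: fixed square coaster, dark wood with a cork face, 100 x 100 mm and 6 mm thick, two sides along the row; origin at the centre of its underside, z up, x axis along the row
- tumbler: loose white ceramic tumbler without a handle, open at the top, standing upright: 56 mm across (50 mm at the foot, widening over the lowest 20 mm), 80 mm tall, 4 mm wall, about 0.25 kg; best gripped across the outside in its upper half; origin at the centre of its underside, z up
- candle: loose closed candle jar: amber glass with a pale paper band and a flat light wooden lid, a round solid block 61 mm across and 56 mm tall, about 0.28 kg, standing upright; origin at the centre of its underside, z up; the lid is fixed to the jar
- notebook: loose closed pocket notebook, brown cover with a black elastic band, 146 mm long (its x axis) x 60 mm wide (y) x 22 mm thick (z), about 0.16 kg, lying flat; stiff and stays shut; origin at the centre of its underside
- remote: loose black television remote control with grey keys on top, 150 mm long (its x axis) x 44 mm wide (y) x 20 mm thick (z, keys 1 mm more), about 0.12 kg, lying flat, keys up; origin at the centre of its underside
- case: loose hard spectacles case, grey, a closed box with rounded edges and a small brass clasp, 156 mm long (its x axis) x 56 mm wide (y) x 34 mm tall (z), about 0.14 kg, lying flat; origin at the centre of its underside
- pills: loose white pill bottle with a white cap, 44 mm across and 85 mm tall, 0.1 kg, standing upright among the things; it is to be left alone; origin at the centre of its underside, z up
Mind the look-alikes: they are no part of the job. Leave any red look-alike of the remote alone. What is shaped like the candle but red is not meant.

How it is judged:
At the end, for the whole second after the job is handed in: Tumbler and candle within 15 mm of their coasters' centres; notebook within 15 mm of the coasters' midpoint, each way; remote within 14 mm of the notebook's centre; case 78 to 125 mm behind the row, centred within 20 mm; long sides within 0.2 rad; all level within 0.1 rad, at rest, released (horizontal distance between tumbler and round_coaster below 0.015 m and z of tumbler in the frame of round_coaster between 0.003 and 0.01 m and horizontal distance between candle and square_coaster below 0.015 m and z of candle in the frame of square_coaster between 0.003 and 0.01 m and (x of notebook in the frame of round_coaster between 0.155 and 0.185 m or x of notebook in the frame of round_coaster between -0.185 and -0.155 m) and horizontal distance between each of notebook, case and square_coaster below 0.23 m and y of notebook in the frame of round_coaster between -0.015 and 0.015 m and angle between the x axis of each of notebook, case and the x axis of round_coaster, either way round below 0.2 rad and height (world z) of notebook between -0.004 and 0.004 m and horizontal distance between remote and notebook below 0.014 m and z of remote in the frame of notebook between 0.018 and 0.026 m and angle between the x axis of remote and the x axis of notebook, either way round below 0.2 rad and (x of case in the frame of round_coaster between 0.15 and 0.19 m or x of case in the frame of round_coaster between -0.19 and -0.15 m) and y of case in the frame of round_coaster between -0.125 and -0.078 m and height (world z) of case between -0.004 and 0.004 m and angle between each of tumbler, candle, notebook, remote, case's own z axis and vertical below 0.1 rad and linear speed of each of tumbler, candle, notebook, remote, case below 0.02 m/s and contact force between the fingers and tumbler below 0.1 N and contact force between the fingers and candle below 0.1 N and contact force between the fingers and notebook below 0.1 N and contact force between the fingers and remote below 0.1 N and contact force between the fingers and case below 0.1 N); the robot touches nothing.
It fails at once if the pill bottle is pushed more than 25 mm or knocked over (distance of pills from where it was at the start of the episode above 0.025 m or angle between pills's own z axis and vertical above 0.4 rad).
It also fails if it takes over 112 s, if anything falls off the work surface, if the arm or the gripper's body presses on something with over 40 N, if the wrist force passes 120 N, or if a joint passes its speed limit or range.

## Working session

There is one attempt and no reset: what is moved stays moved. The work goes in short steps, Python scripts to look and compute and a tool call to move; the robot and the scene stay as the last step left them, time stands still between calls to the robot, and variables do not carry over. Pictures are saved under pics/ and viewed, at most 14 in all, crops included, and the job is handed in when it is done.

Besides the shell and the picture viewer there is one more tool, called after "Emit:" by a JSON object that holds its "api" and its "payload". step_arm: Moves the arm, as the interface text tells. Its arguments: {"type":"object","properties":{"moves":{"type":"array","items":{"type":"object","properties":{"rx":{"type":"number"},"ry":{"type":"number"},"rz":{"type":"number"},"dx":{"type":"number"},"dy":{"type":"number"},"dz":{"type":"number"},"gripper":{"type":"number"}}}},"grip_force":{"type":"number"}},"required":["moves"]}

```bash
mkdir -p pics
python3 - <<'E'
from bench import r
import cv2
for n in("scene","top"):
    cv2.imwrite(f"pics/{n}0.png",r.grab_frame(n)); c=r.camera_info(n); print(n,c)
o=r.get_obs(); print(o, r.tcp_to_tips)
E
```

```text
scene {'mtx': array([[475.30840243,   0.        , 316.49319415],
       [  0.        , 475.30840243, 239.77433107],
       [  0.        ,   0.        ,   1.        ]]), 'rvec': array([ 0.86162165,  2.67884486, -0.87908913]), 'tvec': array([ 0.34303211, -0.19794524,  1.0916377 ])}
top {'mtx': array([[567.96861315,   0.        , 323.35957081],
       [  0.        , 567.96861315, 227.90561094],
       [  0.        ,   0.        ,   1.        ]]), 'rvec': array([ 2.160952  , -2.10947626,  0.13665645]), 'tvec': array([0.00753132, 0.43548218, 1.10921446])}
{'clock': 0.1, 'joints': array([ 1.05391045,  0.47772193,  0.02237236,  1.5563585 , -0.01150791,
        1.10929386, -0.083078  ]), 'qvel': array([-0.00090363, -0.00087698,  0.00041313, -0.00179283,  0.00052477,
        0.00124157, -0.00065931]), 'tau': array([ 4.77518290e-03, -5.97758460e+01,  1.61363672e+00, -2.81951934e+01,
        1.28347718e-02,  5.06730750e-03, -2.28495657e-05]), 'tcp_pos': array([ 0.26808815, -0.61893408,  0.25241797]), 'orientation': array([-3.07463948e+00, -6.37353924e-01,  7.20343424e-04]), 'contact_force': array([ 0.45773445,  0.52102533, -0.05661677]), 'moment': array([0.01360725, 0.00410896, 0.00998859]), 'gripper_force': 0.0, 'grip_width': 0.08519153181828253} 0.022
```

View pics/top0.png

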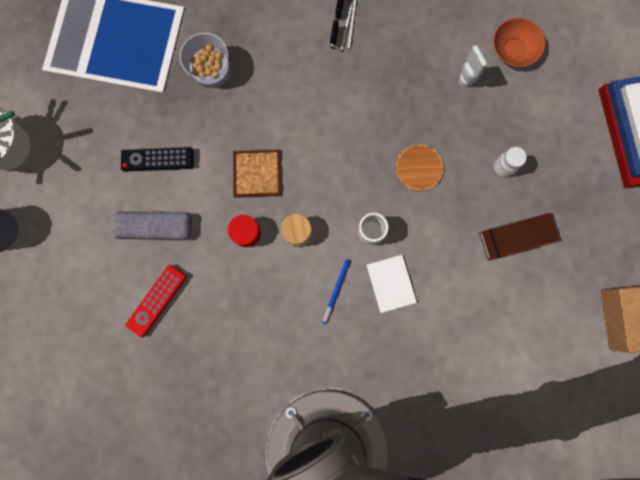

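View pics/scene0.png

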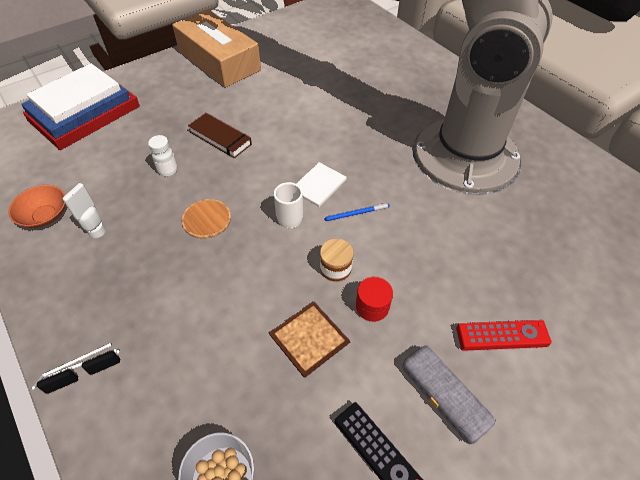

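The top view (up = away from the robot, left = +y) shows these:

- **Coasters:** square at (257,173), round at (420,167).
- **Tumbler:** (374,228).
- **Candle:** two candidates, (296,229) with an amber body, paper band and wooden lid, and (244,231), which is red. The first fits the description.
- **Remote:** two candidates, (157,159) black and (156,300) red. The black one fits.
- **Other items:** case (152,225), notebook (520,236), pills (512,160).

I'll confirm with one crop while measuring.

```bash
cat > h.py <<'E'
from bench import r
import cv2, numpy as np
def cam(n):
    c=r.camera_info(n); R=cv2.Rodrigues(c["rvec"])[0]; return c["mtx"],R,np.array(c["tvec"]).ravel()
def ray(n,uv,z):
    K,R,t=cam(n); uv=np.atleast_2d(uv).astype(float)
    d=np.c_[uv,np.ones(len(uv))]@np.linalg.inv(K).T@R; C=-R.T@t
    return C+d*((z-C[2])/d[:,2])[:,None]
def proj(n,P):
    K,R,t=cam(n); return cv2.projectPoints(np.atleast_2d(np.float64(P)),R,t,K,None)[0].reshape(-1,2)
E
cat > meas.py <<'E'
from h import *
im=r.grab_frame("top"); hsv=cv2.cvtColor(im,cv2.COLOR_BGR2HSV); H,S,V=cv2.split(hsv)
print("cam",-cam("top")[1].T@cam("top")[2])
wood=(S>60)
dark=(V<75); white=(V>150)&(S<60)
cas=((im[...,0].astype(int)-im[...,2])>6)
T={"square":(225,140,65,65,wood,.006),"round":(385,135,70,65,wood,.006),"tumbler":(350,205,46,46,white,.08),
"candle":(275,208,42,45,wood,.056),"red":(222,208,43,45,wood,.056),"notebook":(470,205,100,62,wood,.022),"remote":(112,138,90,42,dark,.021),"case":(105,200,95,50,cas,.034),"pills":(488,140,42,45,white,.085)}
vis=im.copy()
for k,(x,y,w,h,m,z) in T.items():
    mm=np.zeros(m.shape,np.uint8); mm[y:y+h,x:x+w]=m[y:y+h,x:x+w]*255
    mm=cv2.morphologyEx(mm,cv2.MORPH_CLOSE,np.ones((7,7)))
    c=max(cv2.findContours(mm,0,2)[0],key=cv2.contourArea).reshape(-1,2)
    cv2.drawContours(vis,[c.reshape(-1,1,2)],-1,(0,255,0),1)
    P=ray("top",c,z)[:,:2]*1000
    (a,b,ang)=cv2.minAreaRect(P.astype(np.float32)); bx=cv2.boxPoints((a,b,ang))
    e=[bx[1]-bx[0],bx[2]-bx[1]]; l=max(e,key=np.linalg.norm)
    print(k,np.round(a,1),np.round(b,1),"long ang deg",round(np.degrees(np.arctan2(l[1],l[0]))%180,1))
v=cv2.resize(vis[130:345,100:580],(800,358),interpolation=cv2.INTER_CUBIC)
cv2.imwrite("pics/crop1.png",v)
E
python3 meas.py
```

```text
cam [ 0.26736859 -0.00678782  1.16126058]
square [552.5 160.3] [101.5 100.8] long ang deg 2.8
round [ 571.2 -178.4] [100.6 102. ] long ang deg 91.1
tumbler [433.1 -77.4] [56.5 55.7] long ang deg 0.9
candle [428.9  71.9] [63.4 61.3] long ang deg 46.5
red [423.1 173.9] [66.1 67.3] long ang deg 92.4
notebook [ 429.2 -376.2] [ 61.2 152.1] long ang deg 106.8
remote [574.3 362.8] [ 46.6 161.2] long ang deg 93.5
case [429.6 399.5] [15.1 21.1] long ang deg 174.9
pills [ 570.2 -339.8] [39.2 69.2] long ang deg 118.0
```

View pics/crop1.png

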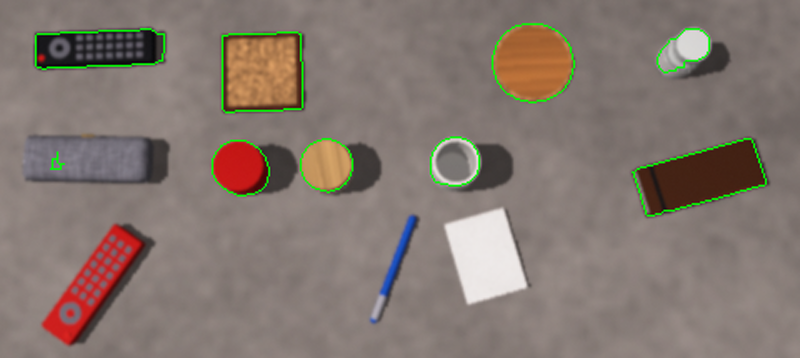

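The crop confirms the candle (wood lid, crop pixel 326,165) and the black remote (98,48). The red jar and red remote are the decoys. The coasters come out 339 mm apart, which matches the given 340. The case mask failed, so I'll redo it by edges and make a planner helper.

```bash
cat > plan.py <<'E'
import sys; from h import *
from scipy.spatial.transform import Rotation as Ro
o=r.get_obs(); R=Ro.from_rotvec(o["orientation"]).as_matrix(); p=o["tcp_pos"]*1000
def plan(x,y,z,yaw):   # yaw of tool y axis, deg, mod 180
    cur=np.degrees(np.arctan2(R[1,1],R[0,1])); d=(yaw-cur+90)%180-90
    R2=Ro.from_euler("z",d,degrees=True).as_matrix()@R
    print("rz total",round(-d,1),"shift tool after turn",np.round(R2.T@(np.array([x,y,z])-p),1))
if len(sys.argv)>4: plan(*map(float,sys.argv[1:5]))
print("t",round(o["clock"],2),"p",p.round(1),"tilt",np.round(R[:2,2],3),"w",round(o["grip_width"]*1000,1),"f",o["contact_force"].round(1))
E
python3 - <<'E'
from h import *
im=r.grab_frame("top"); g=cv2.GaussianBlur(im,(5,5),0).astype(int)
print("case colour diffs",[(g[y,x]).tolist() for x,y in((140,220),(160,230),(180,225),(150,250),(90,225),(150,195))])
m=(cv2.Canny(im,60,150)); mm=np.zeros_like(m); mm[203:247,108:197]=m[203:247,108:197]
ys,xs=np.nonzero(mm); print(xs.min(),xs.max(),ys.min(),ys.max())
hsv=cv2.cvtColor(cv2.GaussianBlur(im,(7,7),0),cv2.COLOR_BGR2HSV)
b=g[...,0]-g[...,2]; print(b[225,100:200:5].tolist()); print(b[195:255:4,150].tolist()); print(g[225,100:205:5,1].tolist())
for z in(.034,.02): print(z,(ray("top",[(115.,211),(189,211),(189,238.5),(115,238.5)],z)*1000).round(0).tolist())
E
python3 plan.py 430 -379 150 16.8
```

```text
case colour diffs [[129, 119, 124], [122, 112, 117], [126, 116, 121], [122, 126, 138], [125, 129, 141], [125, 129, 140]]
115 196 210 240
[-16, -15, -16, 4, 6, 6, 5, 5, 5, 6, 6, 5, 5, 5, 5, 6, 5, 4, 1, -7]
[-15, -16, -16, -16, -35, 5, 5, 6, 5, 5, 4, -6, -15, -15, -15]
[131, 129, 129, 127, 120, 115, 116, 119, 122, 125, 112, 115, 112, 119, 114, 118, 116, 90, 45, 57, 86]
0.034 [[460.0, 442.0, 34.0], [463.0, 291.0, 34.0], [407.0, 288.0, 34.0], [404.0, 437.0, 34.0]]
0.02 [[462.0, 447.0, 20.0], [466.0, 295.0, 20.0], [409.0, 291.0, 20.0], [405.0, 443.0, 20.0]]
rz total -83.4 shift tool after turn [183.1 224.4 102.4]
t 0.2 p [ 268.2 -619.1  252.7] tilt [-0.001  0.001] w 85.3 f [0.3 1.1 0.9]
```

Emit:
{"api": "step_arm", "payload": {"moves": [{"rz":-10.4,"gripper":1},{"rz":-10.4},{"rz":-10.4},{"rz":-10.4},{"rz":-10.4},{"rz":-10.4},{"rz":-10.5},{"rz":-10.5},{"dx":36,"dy":44},{"dx":37,"dy":45},{"dx":37,"dy":45},{"dx":37,"dy":45},{"dx":36,"dy":45},{"dz":50},{"dz":50},{}]}}

```text
invalid input at $.moves[0]: expected keys rx, ry, rz, dx, dy, dz, gripper
```

```bash
python3 plan.py 430 -379 24 16.8
python3 - <<'E'
from h import *
im=r.grab_frame("top"); g=cv2.GaussianBlur(im,(5,5),0).astype(int)
m=((g[...,0]-g[...,2])>-4)
mm=np.zeros(m.shape,np.uint8); mm[200:246,105:200]=m[200:246,105:200]*255
c=max(cv2.findContours(mm,0,2)[0],key=cv2.contourArea).reshape(-1,2)
P=ray("top",c,.025)[:,:2]*1000; print(cv2.minAreaRect(P.astype(np.float32)))
E
```

```text
rz total -83.4 shift tool after turn [183.1 224.6 228.4]
t 0.2 p [ 268.2 -619.1  252.7] tilt [-0.001  0.001] w 85.3 f [0.3 1.1 0.9]
((434.0978698730469, 365.8399963378906), (55.510093688964844, 159.42771911621094), 0.0483454167842865)
```

Emit:
{"api": "step_arm", "payload": {"moves": [{"rx":0,"ry":0,"rz":-10.4,"dx":0,"dy":0,"dz":0,"gripper":1},{"rx":0,"ry":0,"rz":-10.4,"dx":0,"dy":0,"dz":0,"gripper":1},{"rx":0,"ry":0,"rz":-10.4,"dx":0,"dy":0,"dz":0,"gripper":1},{"rx":0,"ry":0,"rz":-10.4,"dx":0,"dy":0,"dz":0,"gripper":1},{"rx":0,"ry":0,"rz":-10.4,"dx":0,"dy":0,"dz":0,"gripper":1},{"rx":0,"ry":0,"rz":-10.4,"dx":0,"dy":0,"dz":0,"gripper":1},{"rx":0,"ry":0,"rz":-10.5,"dx":0,"dy":0,"dz":0,"gripper":1},{"rx":0,"ry":0,"rz":-10.5,"dx":0,"dy":0,"dz":0,"gripper":1},{"rx":0,"ry":0,"rz":0,"dx":36,"dy":44,"dz":0,"gripper":1},{"rx":0,"ry":0,"rz":0,"dx":37,"dy":45,"dz":0,"gripper":1},{"rx":0,"ry":0,"rz":0,"dx":37,"dy":45,"dz":0,"gripper":1},{"rx":0,"ry":0,"rz":0,"dx":37,"dy":45,"dz":0,"gripper":1},{"rx":0,"ry":0,"rz":0,"dx":36,"dy":45,"dz":0,"gripper":1},{"rx":0,"ry":0,"rz":0,"dx":0,"dy":0,"dz":50,"gripper":1},{"rx":0,"ry":0,"rz":0,"dx":0,"dy":0,"dz":50,"gripper":1},{"rx":0,"ry":0,"rz":0,"dx":0,"dy":0,"dz":0,"gripper":1},{"rx":0,"ry":0,"rz":0,"dx":0,"dy":0,"dz":0,"gripper":1}]}}

```text
clock: 2.38
tcp_pos: [0.4306, -0.3801, 0.1549]
orientation: [1.872, 2.521, 0.0]
contact_force: [-0.7, -0.2, 0.3]
grip_width: 0.0854
gripper_force: 0.0
```

```bash
python3 plan.py 430 -379 24 16.8
python3 - <<'E'
from h import *
cv2.imwrite("pics/s1.png",r.grab_frame("scene")[60:300,100:420])
E
```

```text
rz total 0.0 shift tool after turn [  1.4  -0.4 130.9]
t 2.38 p [ 430.6 -380.1  154.9] tilt [ 0.002 -0.001] w 85.4 f [-0.7 -0.2  0.3]
```

View pics/s1.png

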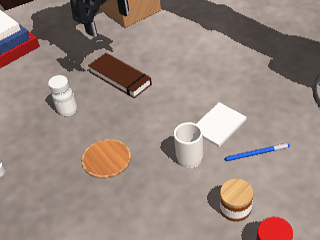

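The crop shows the fingers at about (90,20), above and behind the notebook at (120,75). I'll check the projection before descending.

Run:
```python
from h import *
print(proj("scene",[(.4306,-.3801,.135),(.430,-.379,.022),(.571,-.178,.006)])-[100,60])
```

```text
[[109.75249759  27.77309366]
 [118.88289692  69.19433342]
 [106.92391078 155.22420838]]
```

Emit:
{"api": "step_arm", "payload": {"moves": [{"rx":0,"ry":0,"rz":0,"dx":0,"dy":0,"dz":45,"gripper":1},{"rx":0,"ry":0,"rz":0,"dx":0,"dy":0,"dz":45,"gripper":1},{"rx":0,"ry":0,"rz":0,"dx":0,"dy":0,"dz":30,"gripper":1},{"rx":0,"ry":0,"rz":0,"dx":0,"dy":0,"dz":8,"gripper":1},{"rx":0,"ry":0,"rz":0,"dx":0,"dy":0,"dz":0,"gripper":1},{"rx":0,"ry":0,"rz":0,"dx":0,"dy":0,"dz":0,"gripper":-1},{"rx":0,"ry":0,"rz":0,"dx":0,"dy":0,"dz":0,"gripper":-1},{"rx":0,"ry":0,"rz":0,"dx":0,"dy":0,"dz":0,"gripper":-1},{"rx":0,"ry":0,"rz":0,"dx":0,"dy":0,"dz":0,"gripper":-1},{"rx":0,"ry":0,"rz":0,"dx":0,"dy":0,"dz":0,"gripper":-1},{"rx":0,"ry":0,"rz":0,"dx":0,"dy":0,"dz":0,"gripper":-1}], "grip_force": 40}}

```text
clock: 3.8
tcp_pos: [0.4308, -0.3802, 0.0272]
orientation: [1.871, 2.52, -0.0]
contact_force: [-0.7, 0.8, 5.8]
grip_width: 0.0588
gripper_force: 42.4
```

Emit:
{"api": "step_arm", "payload": {"moves": [{"rx":0,"ry":0,"rz":0,"dx":0,"dy":0,"dz":-20,"gripper":-1},{"rx":0,"ry":0,"rz":0,"dx":0,"dy":0,"dz":-50,"gripper":-1},{"rx":0,"ry":0,"rz":0,"dx":0,"dy":0,"dz":-50,"gripper":-1},{"rx":0,"ry":0,"rz":0,"dx":0,"dy":0,"dz":-5,"gripper":-1},{"rx":0,"ry":0,"rz":0,"dx":0,"dy":0,"dz":0,"gripper":-1}]}}

```text
clock: 4.42
tcp_pos: [0.4295, -0.3795, 0.1511]
orientation: [1.872, 2.522, -0.001]
contact_force: [-0.5, 0.0, -3.1]
grip_width: 0.0587
gripper_force: 44.8
```

```bash
python3 plan.py 562 -9 28 3.2
```

```text
rz total 13.6 shift tool after turn [362.6 152.9 122.8]
t 4.42 p [ 429.5 -379.5  151.1] tilt [ 0.001 -0.001] w 58.7 f [-0.5  0.  -3.1]
```

Emit:
{"api": "step_arm", "payload": {"moves": [{"rx":0,"ry":0,"rz":6.8,"dx":0,"dy":0,"dz":0,"gripper":-1},{"rx":0,"ry":0,"rz":6.8,"dx":0,"dy":0,"dz":0,"gripper":-1},{"rx":0,"ry":0,"rz":0,"dx":35,"dy":17,"dz":0,"gripper":-1},{"rx":0,"ry":0,"rz":0,"dx":41,"dy":17,"dz":0,"gripper":-1},{"rx":0,"ry":0,"rz":0,"dx":41,"dy":17,"dz":0,"gripper":-1},{"rx":0,"ry":0,"rz":0,"dx":41,"dy":17,"dz":0,"gripper":-1},{"rx":0,"ry":0,"rz":0,"dx":41,"dy":17,"dz":0,"gripper":-1},{"rx":0,"ry":0,"rz":0,"dx":41,"dy":17,"dz":0,"gripper":-1},{"rx":0,"ry":0,"rz":0,"dx":41,"dy":17,"dz":0,"gripper":-1},{"rx":0,"ry":0,"rz":0,"dx":41,"dy":17,"dz":0,"gripper":-1},{"rx":0,"ry":0,"rz":0,"dx":41,"dy":17,"dz":0,"gripper":-1},{"rx":0,"ry":0,"rz":0,"dx":0,"dy":0,"dz":50,"gripper":-1},{"rx":0,"ry":0,"rz":0,"dx":0,"dy":0,"dz":40,"gripper":-1},{"rx":0,"ry":0,"rz":0,"dx":0,"dy":0,"dz":0,"gripper":-1},{"rx":0,"ry":0,"rz":0,"dx":0,"dy":0,"dz":0,"gripper":-1}]}}

```text
clock: 6.3
tcp_pos: [0.5623, -0.0083, 0.0608]
orientation: [-2.158, -2.283, -0.0]
contact_force: [-0.9, -0.1, -0.7]
grip_width: 0.0588
gripper_force: 44.7
```

```bash
python3 plan.py 562 -9 28 3.2
```

```text
rz total 0.0 shift tool after turn [-0.7 -0.4 32.8]
t 6.3 p [562.3  -8.3  60.8] tilt [-0.  0.] w 58.8 f [-0.9 -0.1 -0.7]
```

Emit:
{"api": "step_arm", "payload": {"moves": [{"rx":0,"ry":0,"rz":0,"dx":0,"dy":0,"dz":20,"gripper":-1},{"rx":0,"ry":0,"rz":0,"dx":0,"dy":0,"dz":10,"gripper":-1},{"rx":0,"ry":0,"rz":0,"dx":0,"dy":0,"dz":3,"gripper":-1},{"rx":0,"ry":0,"rz":0,"dx":0,"dy":0,"dz":0,"gripper":-1},{"rx":0,"ry":0,"rz":0,"dx":0,"dy":0,"dz":0,"gripper":1},{"rx":0,"ry":0,"rz":0,"dx":0,"dy":0,"dz":0,"gripper":1},{"rx":0,"ry":0,"rz":0,"dx":0,"dy":0,"dz":0,"gripper":1},{"rx":0,"ry":0,"rz":0,"dx":0,"dy":0,"dz":0,"gripper":1},{"rx":0,"ry":0,"rz":0,"dx":0,"dy":0,"dz":-30,"gripper":1},{"rx":0,"ry":0,"rz":0,"dx":0,"dy":0,"dz":-50,"gripper":1},{"rx":0,"ry":0,"rz":0,"dx":0,"dy":0,"dz":-45,"gripper":1},{"rx":0,"ry":0,"rz":0,"dx":0,"dy":0,"dz":0,"gripper":1}]}}

```text
clock: 7.8
tcp_pos: [0.5646, -0.0081, 0.1561]
orientation: [2.155, 2.279, 0.008]
contact_force: [-0.0, -0.1, -0.2]
grip_width: 0.0854
gripper_force: 0.0
```

```bash
python3 plan.py 575 368 26 3.5
```

```text
rz total -0.3 shift tool after turn [374.8  32.3 130.1]
t 7.8 p [564.6  -8.1 156.1] tilt [ 0.007 -0.   ] w 85.4 f [-0.  -0.1 -0.2]
```

Emit:
{"api": "step_arm", "payload": {"moves": [{"rx":0,"ry":0,"rz":0,"dx":41,"dy":3,"dz":0,"gripper":1},{"rx":0,"ry":0,"rz":0,"dx":42,"dy":3,"dz":0,"gripper":1},{"rx":0,"ry":0,"rz":0,"dx":42,"dy":4,"dz":0,"gripper":1},{"rx":0,"ry":0,"rz":0,"dx":42,"dy":4,"dz":0,"gripper":1},{"rx":0,"ry":0,"rz":0,"dx":42,"dy":4,"dz":0,"gripper":1},{"rx":0,"ry":0,"rz":0,"dx":42,"dy":4,"dz":0,"gripper":1},{"rx":0,"ry":0,"rz":0,"dx":42,"dy":4,"dz":0,"gripper":1},{"rx":0,"ry":0,"rz":0,"dx":42,"dy":4,"dz":0,"gripper":1},{"rx":0,"ry":0,"rz":0,"dx":40,"dy":2,"dz":0,"gripper":1},{"rx":0,"ry":0,"rz":0,"dx":0,"dy":0,"dz":40,"gripper":1},{"rx":0,"ry":0,"rz":0,"dx":0,"dy":0,"dz":0,"gripper":1},{"rx":0,"ry":0,"rz":0,"dx":0,"dy":0,"dz":0,"gripper":1}]}}

```text
clock: 9.3
tcp_pos: [0.5734, 0.3671, 0.1124]
orientation: [2.159, 2.282, -0.001]
contact_force: [-0.3, 0.2, 1.8]
grip_width: 0.0852
gripper_force: 0.0
```

```bash
python3 plan.py 575 368 25 3.5
python3 - <<'E'
from h import *
im=r.grab_frame("top"); cv2.imwrite("pics/t2.png",cv2.resize(im[120:300,90:490],(800,360)))
print(proj("top",[(.575,.368,.02)]))
E
```

```text
rz total -0.3 shift tool after turn [ 0.9  1.7 87.4]
t 9.3 p [573.4 367.1 112.4] tilt [-0.    -0.001] w 85.2 f [-0.3  0.2  1.8]
[[157.08614856 158.55986821]]
```

View pics/t2.png

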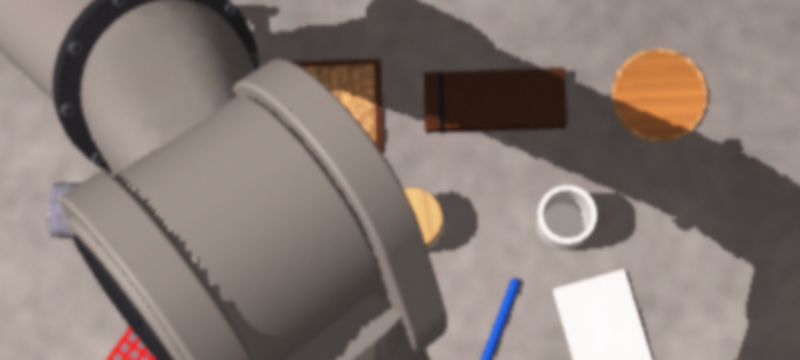

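The notebook lies midway between the coasters (crop 425–566, centre 496 against a midpoint of 497). Next I grip the remote.

Emit:
{"api": "step_arm", "payload": {"moves": [{"rx":0,"ry":0,"rz":0,"dx":1,"dy":2,"dz":40,"gripper":1},{"rx":0,"ry":0,"rz":0,"dx":0,"dy":0,"dz":35,"gripper":1},{"rx":0,"ry":0,"rz":0,"dx":0,"dy":0,"dz":12,"gripper":1},{"rx":0,"ry":0,"rz":0,"dx":0,"dy":0,"dz":0,"gripper":1},{"rx":0,"ry":0,"rz":0,"dx":0,"dy":0,"dz":0,"gripper":-1},{"rx":0,"ry":0,"rz":0,"dx":0,"dy":0,"dz":0,"gripper":-1},{"rx":0,"ry":0,"rz":0,"dx":0,"dy":0,"dz":0,"gripper":-1},{"rx":0,"ry":0,"rz":0,"dx":0,"dy":0,"dz":0,"gripper":-1},{"rx":0,"ry":0,"rz":0,"dx":0,"dy":0,"dz":0,"gripper":-1},{"rx":0,"ry":0,"rz":0,"dx":0,"dy":0,"dz":0,"gripper":-1},{"rx":0,"ry":0,"rz":0,"dx":0,"dy":0,"dz":0,"gripper":-1}]}}

```text
clock: 10.72
tcp_pos: [0.5758, 0.3695, 0.0268]
orientation: [2.158, 2.282, 0.003]
contact_force: [-0.5, -0.2, 5.8]
grip_width: 0.0431
gripper_force: 42.0
```

Emit:
{"api": "step_arm", "payload": {"moves": [{"rx":0,"ry":0,"rz":0,"dx":0,"dy":0,"dz":-20,"gripper":-1},{"rx":0,"ry":0,"rz":0,"dx":0,"dy":0,"dz":-50,"gripper":-1},{"rx":0,"ry":0,"rz":0,"dx":0,"dy":0,"dz":-50,"gripper":-1},{"rx":0,"ry":0,"rz":0,"dx":0,"dy":0,"dz":0,"gripper":-1},{"rx":0,"ry":0,"rz":0,"dx":0,"dy":0,"dz":0,"gripper":-1}]}}

```text
clock: 11.35
tcp_pos: [0.5747, 0.3686, 0.1457]
orientation: [2.158, 2.283, -0.0]
contact_force: [-0.3, -0.3, -1.6]
grip_width: 0.0429
gripper_force: 41.2
```

```bash
python3 plan.py 562 -9 49 3.2
python3 - <<'E'
from h import *
im=r.grab_frame("top"); H,S,V=cv2.split(cv2.cvtColor(im,cv2.COLOR_BGR2HSV))
m=np.zeros(V.shape,np.uint8); m[148:192,295:380]=((S>110)&(V<110))[148:192,295:380]*255
m=cv2.morphologyEx(m,cv2.MORPH_CLOSE,np.ones((7,7)))
c=max(cv2.findContours(m,0,2)[0],key=cv2.contourArea).reshape(-1,2)
print(cv2.minAreaRect((ray("top",c,.022)[:,:2]*1000).astype(np.float32)))
cv2.imwrite("pics/s2.png",r.grab_frame("scene"))
E
```

```text
rz total 0.0 shift tool after turn [-376.2  -33.8   96.8]
t 11.35 p [574.7 368.6 145.7] tilt [ 0. -0.] w 42.9 f [-0.3 -0.3 -1.6]
((559.0352172851562, -7.212669372558594), (60.337642669677734, 142.20066833496094), 2.8474175930023193)
```

View pics/s2.png

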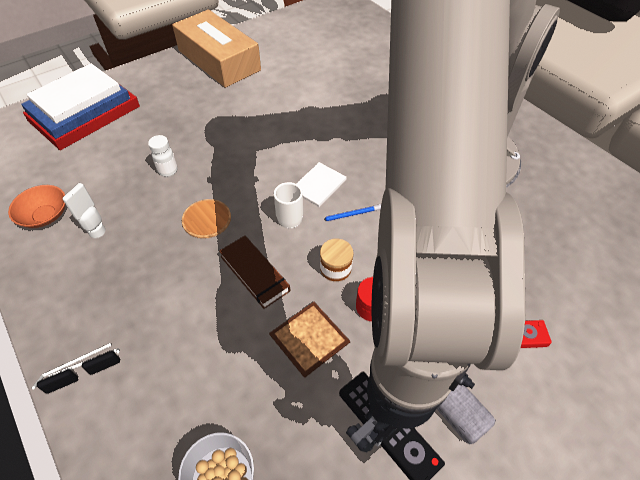

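The scene shows the remote level in the grip, its end corners at about (342,386), (360,374), (443,463) and (417,478). I'll check how well it is centred.

Run:
```python
from h import *
print((ray("scene",[(342,386),(361,373),(444,463),(417,480)],.139)*1000).round(0), (ray("scene",[(342,386),(361,373),(444,463),(417,480)],.139)*1000).mean(0).round(0))
```

```text
[[595. 298. 139.]
 [564. 299. 139.]
 [552. 445. 139.]
 [592. 439. 139.]] [576. 370. 139.]
```

Emit:
{"api": "step_arm", "payload": {"moves": [{"rx":0,"ry":0,"rz":0,"dx":-30,"dy":-3,"dz":0,"gripper":-1},{"rx":0,"ry":0,"rz":0,"dx":-40,"dy":-4,"dz":0,"gripper":-1},{"rx":0,"ry":0,"rz":0,"dx":-40,"dy":-4,"dz":0,"gripper":-1},{"rx":0,"ry":0,"rz":0,"dx":-40,"dy":-4,"dz":0,"gripper":-1},{"rx":0,"ry":0,"rz":0,"dx":-40,"dy":-4,"dz":0,"gripper":-1},{"rx":0,"ry":0,"rz":0,"dx":-40,"dy":-4,"dz":0,"gripper":-1},{"rx":0,"ry":0,"rz":0,"dx":-40,"dy":-4,"dz":0,"gripper":-1},{"rx":0,"ry":0,"rz":0,"dx":-40,"dy":-3,"dz":0,"gripper":-1},{"rx":0,"ry":0,"rz":0,"dx":-40,"dy":-3,"dz":0,"gripper":-1},{"rx":0,"ry":0,"rz":0,"dx":-26,"dy":-1,"dz":0,"gripper":-1},{"rx":0,"ry":0,"rz":0,"dx":0,"dy":0,"dz":40,"gripper":-1},{"rx":0,"ry":0,"rz":0,"dx":0,"dy":0,"dz":40,"gripper":-1},{"rx":0,"ry":0,"rz":0,"dx":0,"dy":0,"dz":0,"gripper":-1},{"rx":0,"ry":0,"rz":0,"dx":0,"dy":0,"dz":0,"gripper":-1}]}}

```text
clock: 13.2
tcp_pos: [0.5625, -0.008, 0.0659]
orientation: [-2.158, -2.283, -0.0]
contact_force: [0.2, 0.6, -0.4]
grip_width: 0.0428
gripper_force: 41.3
```

```bash
python3 plan.py 561 -9 49 3.2
```

```text
rz total 0.0 shift tool after turn [-0.9 -1.6 16.9]
t 13.2 p [562.5  -8.   65.9] tilt [0. 0.] w 42.8 f [ 0.2  0.6 -0.4]
```

Emit:
{"api": "step_arm", "payload": {"moves": [{"rx":0,"ry":0,"rz":0,"dx":-1,"dy":-1,"dz":10,"gripper":-1},{"rx":0,"ry":0,"rz":0,"dx":0,"dy":0,"dz":4,"gripper":-1},{"rx":0,"ry":0,"rz":0,"dx":0,"dy":0,"dz":3,"gripper":-1},{"rx":0,"ry":0,"rz":0,"dx":0,"dy":0,"dz":0,"gripper":-1},{"rx":0,"ry":0,"rz":0,"dx":0,"dy":0,"dz":0,"gripper":-1}]}}

```text
clock: 13.82
tcp_pos: [0.5614, -0.0095, 0.0488]
orientation: [2.158, 2.283, 0.0]
contact_force: [-1.6, 0.1, 5.2]
grip_width: 0.0433
gripper_force: 42.1
```

Contact (5 N), so I release and rise, then go to the case.

Emit:
{"api": "step_arm", "payload": {"moves": [{"rx":0,"ry":0,"rz":0,"dx":0,"dy":0,"dz":0,"gripper":1},{"rx":0,"ry":0,"rz":0,"dx":0,"dy":0,"dz":0,"gripper":1},{"rx":0,"ry":0,"rz":0,"dx":0,"dy":0,"dz":0,"gripper":1},{"rx":0,"ry":0,"rz":0,"dx":0,"dy":0,"dz":0,"gripper":1},{"rx":0,"ry":0,"rz":0,"dx":0,"dy":0,"dz":0,"gripper":1},{"rx":0,"ry":0,"rz":0,"dx":0,"dy":0,"dz":-20,"gripper":1},{"rx":0,"ry":0,"rz":0,"dx":0,"dy":0,"dz":-50,"gripper":1},{"rx":0,"ry":0,"rz":0,"dx":0,"dy":0,"dz":-40,"gripper":1},{"rx":0,"ry":0,"rz":0,"dx":0,"dy":0,"dz":0,"gripper":1},{"rx":0,"ry":0,"rz":0,"dx":0,"dy":0,"dz":0,"gripper":1}]}}

```text
clock: 15.08
tcp_pos: [0.561, -0.0096, 0.1589]
orientation: [2.158, 2.282, 0.0]
contact_force: [0.3, -0.7, 0.1]
grip_width: 0.0854
gripper_force: 0.0
```

```bash
python3 plan.py 434 366 29 1.0
```

```text
rz total 2.2 shift tool after turn [ 377.8 -120.5  129.7]
t 15.07 p [561.   -9.6 158.9] tilt [ 0.001 -0.   ] w 85.4 f [ 0.3 -0.7  0.1]
```

Emit:
{"api": "step_arm", "payload": {"moves": [{"rx":0,"ry":0,"rz":2.2,"dx":0,"dy":0,"dz":0,"gripper":1},{"rx":0,"ry":0,"rz":0,"dx":41,"dy":-12,"dz":0,"gripper":1},{"rx":0,"ry":0,"rz":0,"dx":42,"dy":-13,"dz":0,"gripper":1},{"rx":0,"ry":0,"rz":0,"dx":42,"dy":-13,"dz":0,"gripper":1},{"rx":0,"ry":0,"rz":0,"dx":42,"dy":-14,"dz":0,"gripper":1},{"rx":0,"ry":0,"rz":0,"dx":42,"dy":-14,"dz":0,"gripper":1},{"rx":0,"ry":0,"rz":0,"dx":42,"dy":-14,"dz":0,"gripper":1},{"rx":0,"ry":0,"rz":0,"dx":42,"dy":-14,"dz":0,"gripper":1},{"rx":0,"ry":0,"rz":0,"dx":42,"dy":-14,"dz":0,"gripper":1},{"rx":0,"ry":0,"rz":0,"dx":42,"dy":-12,"dz":0,"gripper":1},{"rx":0,"ry":0,"rz":0,"dx":0,"dy":0,"dz":40,"gripper":1},{"rx":0,"ry":0,"rz":0,"dx":0,"dy":0,"dz":0,"gripper":1},{"rx":0,"ry":0,"rz":0,"dx":0,"dy":0,"dz":0,"gripper":1}]}}

```text
clock: 16.7
tcp_pos: [0.4348, 0.3648, 0.1184]
orientation: [2.203, 2.239, -0.002]
contact_force: [-1.1, -0.4, 0.2]
grip_width: 0.0856
gripper_force: 0.0
```

```bash
python3 plan.py 434 366 28 1.0
python3 - <<'E'
from h import *
im=r.grab_frame("scene"); cv2.imwrite("pics/s3.png",im[200:480,180:560])
E
```

```text
rz total -0.1 shift tool after turn [ 1.3 -0.7 90.4]
t 16.7 p [434.8 364.8 118.4] tilt [-0.001 -0.001] w 85.6 f [-1.1 -0.4  0.2]
```

View pics/s3.png

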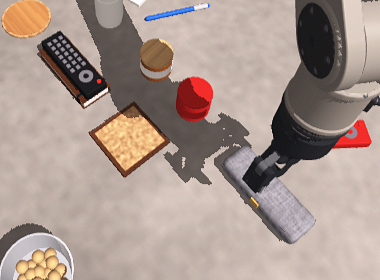

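The remote sits centred on the notebook. The case clasp at full-frame (433,402) marks the case's middle.

Run:
```python
from h import *
print((ray("scene",[(433,402)],.022)*1000).round(0),(ray("scene",[(402,352),(417,349),(492,416),(469,436)],.03)*1000).round(0))
```

```text
[[467. 370.  22.]] [[455. 283.  30.]
 [431. 293.  30.]
 [413. 438.  30.]
 [462. 438.  30.]]
```

Emit:
{"api": "step_arm", "payload": {"moves": [{"rx":0,"ry":0,"rz":0,"dx":3,"dy":0,"dz":40,"gripper":1},{"rx":0,"ry":0,"rz":0,"dx":0,"dy":0,"dz":35,"gripper":1},{"rx":0,"ry":0,"rz":0,"dx":0,"dy":0,"dz":15,"gripper":1},{"rx":0,"ry":0,"rz":0,"dx":0,"dy":0,"dz":0,"gripper":1},{"rx":0,"ry":0,"rz":0,"dx":0,"dy":0,"dz":0,"gripper":-1},{"rx":0,"ry":0,"rz":0,"dx":0,"dy":0,"dz":0,"gripper":-1},{"rx":0,"ry":0,"rz":0,"dx":0,"dy":0,"dz":0,"gripper":-1},{"rx":0,"ry":0,"rz":0,"dx":0,"dy":0,"dz":0,"gripper":-1},{"rx":0,"ry":0,"rz":0,"dx":0,"dy":0,"dz":0,"gripper":-1},{"rx":0,"ry":0,"rz":0,"dx":0,"dy":0,"dz":0,"gripper":-1}]}}

```text
clock: 18.0
tcp_pos: [0.4353, 0.3691, 0.0299]
orientation: [2.202, 2.24, 0.004]
contact_force: [-0.8, -0.6, 6.1]
grip_width: 0.0545
gripper_force: 43.2
```

Emit:
{"api": "step_arm", "payload": {"moves": [{"rx":0,"ry":0,"rz":0,"dx":0,"dy":0,"dz":-20,"gripper":-1},{"rx":0,"ry":0,"rz":0,"dx":0,"dy":0,"dz":-50,"gripper":-1},{"rx":0,"ry":0,"rz":0,"dx":0,"dy":0,"dz":-50,"gripper":-1},{"rx":0,"ry":0,"rz":0,"dx":0,"dy":0,"dz":0,"gripper":-1},{"rx":0,"ry":0,"rz":0,"dx":0,"dy":0,"dz":0,"gripper":-1}]}}

```text
clock: 18.62
tcp_pos: [0.4343, 0.3678, 0.1487]
orientation: [2.201, 2.241, 0.0]
contact_force: [-0.1, -0.1, -1.1]
grip_width: 0.0551
gripper_force: 43.2
```

```bash
python3 plan.py 661 -3.5 31 3.2
```

```text
rz total -2.2 shift tool after turn [-383.4  205.5  117.9]
t 18.62 p [434.3 367.8 148.7] tilt [ 0. -0.] w 55.1 f [-0.1 -0.1 -1.1]
```

Emit:
{"api": "step_arm", "payload": {"moves": [{"rx":0,"ry":0,"rz":-2.2,"dx":0,"dy":0,"dz":0,"gripper":-1},{"rx":0,"ry":0,"rz":0,"dx":-30,"dy":16,"dz":0,"gripper":-1},{"rx":0,"ry":0,"rz":0,"dx":-40,"dy":21,"dz":0,"gripper":-1},{"rx":0,"ry":0,"rz":0,"dx":-40,"dy":21,"dz":0,"gripper":-1},{"rx":0,"ry":0,"rz":0,"dx":-40,"dy":21,"dz":0,"gripper":-1},{"rx":0,"ry":0,"rz":0,"dx":-40,"dy":22,"dz":0,"gripper":-1},{"rx":0,"ry":0,"rz":0,"dx":-40,"dy":22,"dz":0,"gripper":-1},{"rx":0,"ry":0,"rz":0,"dx":-40,"dy":22,"dz":0,"gripper":-1},{"rx":0,"ry":0,"rz":0,"dx":-40,"dy":21,"dz":0,"gripper":-1},{"rx":0,"ry":0,"rz":0,"dx":-40,"dy":21,"dz":0,"gripper":-1},{"rx":0,"ry":0,"rz":0,"dx":-33,"dy":19,"dz":0,"gripper":-1},{"rx":0,"ry":0,"rz":0,"dx":0,"dy":0,"dz":40,"gripper":-1},{"rx":0,"ry":0,"rz":0,"dx":0,"dy":0,"dz":40,"gripper":-1},{"rx":0,"ry":0,"rz":0,"dx":0,"dy":0,"dz":0,"gripper":-1},{"rx":0,"ry":0,"rz":0,"dx":0,"dy":0,"dz":0,"gripper":-1}]}}

```text
clock: 20.5
tcp_pos: [0.6621, -0.002, 0.0689]
orientation: [-2.157, -2.284, -0.001]
contact_force: [0.4, 0.5, -0.7]
grip_width: 0.0554
gripper_force: 43.2
```

```bash
python3 plan.py 661 -3.5 31 3.2
```

```text
rz total 0.1 shift tool after turn [-1.4 -1.2 37.9]
t 20.5 p [662.1  -2.   68.9] tilt [0. 0.] w 55.4 f [ 0.4  0.5 -0.7]
```

Emit:
{"api": "step_arm", "payload": {"moves": [{"rx":0,"ry":0,"rz":0,"dx":-1,"dy":-1,"dz":25,"gripper":-1},{"rx":0,"ry":0,"rz":0,"dx":0,"dy":0,"dz":10,"gripper":-1},{"rx":0,"ry":0,"rz":0,"dx":0,"dy":0,"dz":4,"gripper":-1},{"rx":0,"ry":0,"rz":0,"dx":0,"dy":0,"dz":0,"gripper":-1},{"rx":0,"ry":0,"rz":0,"dx":0,"dy":0,"dz":0,"gripper":-1},{"rx":0,"ry":0,"rz":0,"dx":0,"dy":0,"dz":0,"gripper":1},{"rx":0,"ry":0,"rz":0,"dx":0,"dy":0,"dz":0,"gripper":1},{"rx":0,"ry":0,"rz":0,"dx":0,"dy":0,"dz":0,"gripper":1},{"rx":0,"ry":0,"rz":0,"dx":0,"dy":0,"dz":0,"gripper":1},{"rx":0,"ry":0,"rz":0,"dx":0,"dy":0,"dz":0,"gripper":1},{"rx":0,"ry":0,"rz":0,"dx":0,"dy":0,"dz":-20,"gripper":1},{"rx":0,"ry":0,"rz":0,"dx":0,"dy":0,"dz":-50,"gripper":1},{"rx":0,"ry":0,"rz":0,"dx":0,"dy":0,"dz":-50,"gripper":1},{"rx":0,"ry":0,"rz":0,"dx":0,"dy":0,"dz":0,"gripper":1},{"rx":0,"ry":0,"rz":0,"dx":0,"dy":0,"dz":0,"gripper":1}]}}

```text
clock: 22.38
tcp_pos: [0.6606, -0.0036, 0.15]
orientation: [2.158, 2.282, 0.0]
contact_force: [-0.3, 0.0, -0.7]
grip_width: 0.0852
gripper_force: 0.0
```

```bash
python3 plan.py 429 71 38 0
```

```text
rz total 3.2 shift tool after turn [  74.7 -231.7  111.9]
t 22.38 p [660.6  -3.6 150. ] tilt [ 0.001 -0.   ] w 85.2 f [-0.3  0.  -0.7]
```

Emit:
{"api": "step_arm", "payload": {"moves": [{"rx":0,"ry":0,"rz":3.2,"dx":0,"dy":0,"dz":0,"gripper":1},{"rx":0,"ry":0,"rz":0,"dx":12,"dy":-37,"dz":0,"gripper":1},{"rx":0,"ry":0,"rz":0,"dx":13,"dy":-39,"dz":0,"gripper":1},{"rx":0,"ry":0,"rz":0,"dx":13,"dy":-39,"dz":0,"gripper":1},{"rx":0,"ry":0,"rz":0,"dx":13,"dy":-39,"dz":0,"gripper":1},{"rx":0,"ry":0,"rz":0,"dx":13,"dy":-39,"dz":0,"gripper":1},{"rx":0,"ry":0,"rz":0,"dx":11,"dy":-38,"dz":0,"gripper":1},{"rx":0,"ry":0,"rz":0,"dx":0,"dy":0,"dz":20,"gripper":1},{"rx":0,"ry":0,"rz":0,"dx":0,"dy":0,"dz":0,"gripper":1},{"rx":0,"ry":0,"rz":0,"dx":0,"dy":0,"dz":0,"gripper":1}]}}

```text
clock: 23.62
tcp_pos: [0.4298, 0.0713, 0.1292]
orientation: [-2.221, -2.221, 0.001]
contact_force: [0.8, 0.4, 0.5]
grip_width: 0.085
gripper_force: 0.0
```

```bash
python3 plan.py 430 72 38 0;  python3 - <<'E'
from h import *
im=r.grab_frame("scene"); cv2.imwrite("pics/s4.png",im[120:420,180:560])
im=r.grab_frame("scene"); H,S,V=cv2.split(cv2.cvtColor(im,cv2.COLOR_BGR2HSV))
m=np.zeros(V.shape,np.uint8); m[235:272,312:362]=((S>70)&(V>110))[235:272,312:362]*255
c=max(cv2.findContours(m,0,2)[0],key=cv2.contourArea).reshape(-1,2); print(cv2.boundingRect(c)); x,y,w,h=cv2.boundingRect(c)
E
```

```text
rz total -0.0 shift tool after turn [ 0.7  0.2 91.2]
t 23.62 p [429.8  71.3 129.2] tilt [-0.001  0.   ] w 85.0 f [0.8 0.4 0.5]
(320, 239, 34, 33)
```

View pics/s4.png

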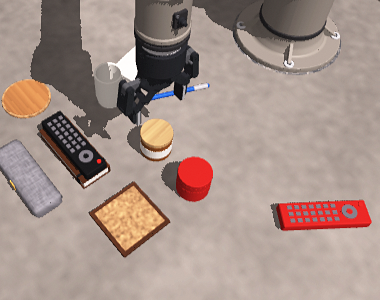

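The case lies parallel behind the notebook. The candle lid is at full-frame (337,252), and the open gripper is above it.

Run:
```python
from h import *
print((ray("scene",[(337,252.5)],.056)*1000).round(0))
```

```text
[[433.  78.  56.]]
```

Emit:
{"api": "step_arm", "payload": {"moves": [{"rx":0,"ry":0,"rz":0,"dx":0.5,"dy":0,"dz":20,"gripper":1}]}}

```text
clock: 23.85
tcp_pos: [0.4314, 0.0721, 0.1104]
orientation: [2.221, 2.219, 0.005]
contact_force: [-0.2, -0.1, -0.9]
grip_width: 0.0852
gripper_force: 0.0
```

Emit:
{"api": "step_arm", "payload": {"moves": [{"rx":0,"ry":0,"rz":0,"dx":2,"dy":1,"dz":30,"gripper":1},{"rx":0,"ry":0,"rz":0,"dx":0,"dy":0,"dz":30,"gripper":1},{"rx":0,"ry":0,"rz":0,"dx":0,"dy":0,"dz":12,"gripper":1},{"rx":0,"ry":0,"rz":0,"dx":0,"dy":0,"dz":0,"gripper":1},{"rx":0,"ry":0,"rz":0,"dx":0,"dy":0,"dz":0,"gripper":-1},{"rx":0,"ry":0,"rz":0,"dx":0,"dy":0,"dz":0,"gripper":-1},{"rx":0,"ry":0,"rz":0,"dx":0,"dy":0,"dz":0,"gripper":-1},{"rx":0,"ry":0,"rz":0,"dx":0,"dy":0,"dz":0,"gripper":-1},{"rx":0,"ry":0,"rz":0,"dx":0,"dy":0,"dz":0,"gripper":-1},{"rx":0,"ry":0,"rz":0,"dx":0,"dy":0,"dz":0,"gripper":-1}]}}

```text
clock: 25.1
tcp_pos: [0.4314, 0.074, 0.0384]
orientation: [2.22, 2.221, 0.002]
contact_force: [-2.0, -1.2, 5.8]
grip_width: 0.0594
gripper_force: 41.9
```

Emit:
{"api": "step_arm", "payload": {"moves": [{"rx":0,"ry":0,"rz":0,"dx":0,"dy":0,"dz":-20,"gripper":-1},{"rx":0,"ry":0,"rz":0,"dx":0,"dy":0,"dz":-40,"gripper":-1},{"rx":0,"ry":0,"rz":0,"dx":0,"dy":0,"dz":-30,"gripper":-1},{"rx":0,"ry":0,"rz":0,"dx":0,"dy":0,"dz":0,"gripper":-1},{"rx":0,"ry":0,"rz":0,"dx":0,"dy":0,"dz":0,"gripper":-1}]}}

```text
clock: 25.72
tcp_pos: [0.43, 0.0734, 0.1267]
orientation: [-2.221, -2.221, 0.001]
contact_force: [-0.8, -0.2, -3.8]
grip_width: 0.0595
gripper_force: 44.8
```

```bash
python3 plan.py 552.5 160.5 44.5 0
```

```text
rz total 0.0 shift tool after turn [ 87.1 122.5  82.1]
t 25.73 p [430.   73.4 126.7] tilt [-0.001 -0.001] w 59.5 f [-0.8 -0.2 -3.8]
```

Emit:
{"api": "step_arm", "payload": {"moves": [{"rx":0,"ry":0,"rz":0,"dx":17,"dy":22,"dz":0,"gripper":-1},{"rx":0,"ry":0,"rz":0,"dx":20,"dy":28,"dz":0,"gripper":-1},{"rx":0,"ry":0,"rz":0,"dx":20,"dy":28,"dz":0,"gripper":-1},{"rx":0,"ry":0,"rz":0,"dx":18,"dy":26,"dz":0,"gripper":-1},{"rx":0,"ry":0,"rz":0,"dx":12,"dy":18,"dz":0,"gripper":-1},{"rx":0,"ry":0,"rz":0,"dx":0,"dy":0,"dz":35,"gripper":-1},{"rx":0,"ry":0,"rz":0,"dx":0,"dy":0,"dz":30,"gripper":-1},{"rx":0,"ry":0,"rz":0,"dx":0,"dy":0,"dz":0,"gripper":-1},{"rx":0,"ry":0,"rz":0,"dx":0,"dy":0,"dz":0,"gripper":-1}]}}

```text
clock: 26.85
tcp_pos: [0.5526, 0.1612, 0.0623]
orientation: [-2.22, -2.222, 0.0]
contact_force: [-0.0, -0.4, -3.1]
grip_width: 0.0594
gripper_force: 45.1
```

```bash
python3 plan.py 552.5 160.5 44.5 0
python3 - <<'E'
from h import *
im=r.grab_frame("scene"); cv2.imwrite("pics/s5.png",cv2.resize(im[220:400,200:440],(720,540)))
E
```

```text
rz total 0.0 shift tool after turn [-0.7 -0.1 17.8]
t 26.85 p [552.6 161.2  62.3] tilt [-0.  0.] w 59.4 f [-0.  -0.4 -3.1]
```

View pics/s5.png

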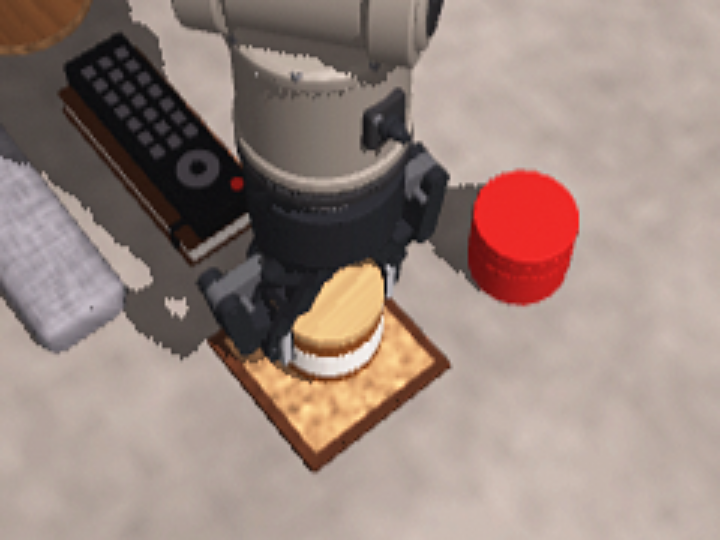

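The candle hangs level above the square coaster at about (335,330) in the crop. I lower and release.

Emit:
{"api": "step_arm", "payload": {"moves": [{"rx":0,"ry":0,"rz":0,"dx":-2,"dy":0,"dz":10,"gripper":-1},{"rx":0,"ry":0,"rz":0,"dx":0,"dy":0,"dz":6,"gripper":-1},{"rx":0,"ry":0,"rz":0,"dx":0,"dy":0,"dz":2,"gripper":-1},{"rx":0,"ry":0,"rz":0,"dx":0,"dy":0,"dz":0,"gripper":-1},{"rx":0,"ry":0,"rz":0,"dx":0,"dy":0,"dz":0,"gripper":-1},{"rx":0,"ry":0,"rz":0,"dx":0,"dy":0,"dz":0,"gripper":1},{"rx":0,"ry":0,"rz":0,"dx":0,"dy":0,"dz":0,"gripper":1},{"rx":0,"ry":0,"rz":0,"dx":0,"dy":0,"dz":0,"gripper":1},{"rx":0,"ry":0,"rz":0,"dx":0,"dy":0,"dz":0,"gripper":1},{"rx":0,"ry":0,"rz":0,"dx":0,"dy":0,"dz":0,"gripper":1},{"rx":0,"ry":0,"rz":0,"dx":0,"dy":0,"dz":-20,"gripper":1},{"rx":0,"ry":0,"rz":0,"dx":0,"dy":0,"dz":-50,"gripper":1},{"rx":0,"ry":0,"rz":0,"dx":0,"dy":0,"dz":-50,"gripper":1},{"rx":0,"ry":0,"rz":0,"dx":0,"dy":0,"dz":0,"gripper":1},{"rx":0,"ry":0,"rz":0,"dx":0,"dy":0,"dz":0,"gripper":1}]}}

```text
clock: 28.78
tcp_pos: [0.5526, 0.1587, 0.165]
orientation: [2.221, 2.221, 0.001]
contact_force: [-1.0, -0.5, 0.2]
grip_width: 0.0849
gripper_force: 0.0
```

```bash
python3 plan.py 433 -76 60 0;  python3 - <<'E'
from h import *
print((ray("scene",[(289,189)],.08)*1000).round(0))
E
```

```text
rz total 0.0 shift tool after turn [-234.7 -119.7  104.9]
t 28.77 p [552.6 158.7 165. ] tilt [ 0.001 -0.   ] w 84.9 f [-1.  -0.5  0.2]
[[429. -82.  80.]]
```

Emit:
{"api": "step_arm", "payload": {"moves": [{"rx":0,"ry":0,"rz":0,"dx":-30,"dy":-15,"dz":0,"gripper":1},{"rx":0,"ry":0,"rz":0,"dx":-40,"dy":-20,"dz":0,"gripper":1},{"rx":0,"ry":0,"rz":0,"dx":-42,"dy":-22,"dz":0,"gripper":1},{"rx":0,"ry":0,"rz":0,"dx":-42,"dy":-22,"dz":0,"gripper":1},{"rx":0,"ry":0,"rz":0,"dx":-42,"dy":-22,"dz":0,"gripper":1},{"rx":0,"ry":0,"rz":0,"dx":-40,"dy":-20,"dz":0,"gripper":1},{"rx":0,"ry":0,"rz":0,"dx":0,"dy":0,"dz":20,"gripper":1},{"rx":0,"ry":0,"rz":0,"dx":0,"dy":0,"dz":0,"gripper":1},{"rx":0,"ry":0,"rz":0,"dx":0,"dy":0,"dz":0,"gripper":1}]}}

```text
clock: 29.9
tcp_pos: [0.4318, -0.0764, 0.1442]
orientation: [-2.219, -2.223, 0.0]
contact_force: [0.8, 0.3, -0.3]
grip_width: 0.0853
gripper_force: 0.0
```

```bash
python3 plan.py 432 -78 60 0;  python3 - <<'E'
from h import *
im=r.grab_frame("scene"); cv2.imwrite("pics/s6.png",cv2.resize(im[120:390,200:420],(660,600)[:2]) if 0 else cv2.resize(im[130:390,160:400],(553,599)))
E
```

```text
rz total 0.1 shift tool after turn [-1.6  0.3 84.2]
t 29.9 p [431.8 -76.4 144.2] tilt [-0.001  0.001] w 85.3 f [ 0.8  0.3 -0.3]
```

View pics/s6.png

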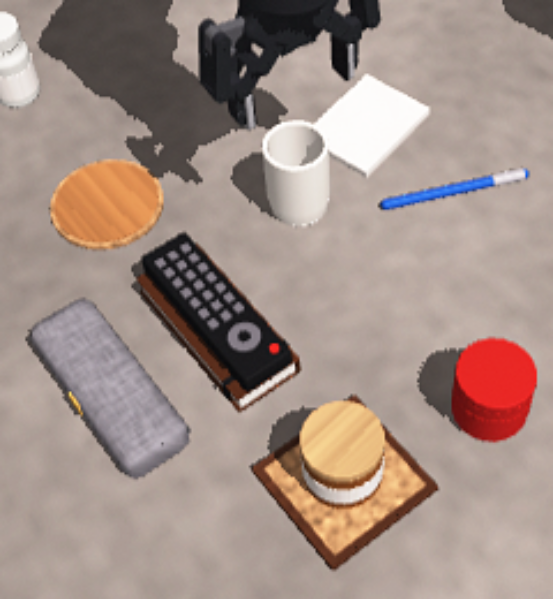

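The candle's base centre (342,480) sits on the square coaster's centre (345,480). Now the tumbler.

Emit:
{"api": "step_arm", "payload": {"moves": [{"rx":0,"ry":0,"rz":0,"dx":-2,"dy":0,"dz":40,"gripper":1},{"rx":0,"ry":0,"rz":0,"dx":0,"dy":0,"dz":35,"gripper":1},{"rx":0,"ry":0,"rz":0,"dx":0,"dy":0,"dz":10,"gripper":1},{"rx":0,"ry":0,"rz":0,"dx":0,"dy":0,"dz":0,"gripper":1},{"rx":0,"ry":0,"rz":0,"dx":0,"dy":0,"dz":0,"gripper":-1},{"rx":0,"ry":0,"rz":0,"dx":0,"dy":0,"dz":0,"gripper":-1},{"rx":0,"ry":0,"rz":0,"dx":0,"dy":0,"dz":0,"gripper":-1},{"rx":0,"ry":0,"rz":0,"dx":0,"dy":0,"dz":0,"gripper":-1},{"rx":0,"ry":0,"rz":0,"dx":0,"dy":0,"dz":0,"gripper":-1},{"rx":0,"ry":0,"rz":0,"dx":0,"dy":0,"dz":0,"gripper":-1},{"rx":0,"ry":0,"rz":0,"dx":0,"dy":0,"dz":-20,"gripper":-1},{"rx":0,"ry":0,"rz":0,"dx":0,"dy":0,"dz":-40,"gripper":-1},{"rx":0,"ry":0,"rz":0,"dx":0,"dy":0,"dz":-15,"gripper":-1},{"rx":0,"ry":0,"rz":0,"dx":0,"dy":0,"dz":0,"gripper":-1},{"rx":0,"ry":0,"rz":0,"dx":0,"dy":0,"dz":0,"gripper":-1}]}}

```text
clock: 31.82
tcp_pos: [0.4309, -0.0792, 0.1334]
orientation: [-2.221, -2.221, 0.002]
contact_force: [-0.2, 0.3, -2.0]
grip_width: 0.0559
gripper_force: 43.3
```

```bash
python3 plan.py 571 -178 66 0
```

```text
rz total 0.0 shift tool after turn [-98.8 140.2  67.2]
t 31.82 p [430.9 -79.2 133.4] tilt [-0.001  0.   ] w 55.9 f [-0.2  0.3 -2. ]
```

Emit:
{"api": "step_arm", "payload": {"moves": [{"rx":0,"ry":0,"rz":0,"dx":-15,"dy":22,"dz":0,"gripper":-1},{"rx":0,"ry":0,"rz":0,"dx":-22,"dy":31,"dz":0,"gripper":-1},{"rx":0,"ry":0,"rz":0,"dx":-22,"dy":31,"dz":0,"gripper":-1},{"rx":0,"ry":0,"rz":0,"dx":-22,"dy":31,"dz":0,"gripper":-1},{"rx":0,"ry":0,"rz":0,"dx":-18,"dy":25,"dz":0,"gripper":-1},{"rx":0,"ry":0,"rz":0,"dx":0,"dy":0,"dz":30,"gripper":-1},{"rx":0,"ry":0,"rz":0,"dx":0,"dy":0,"dz":22,"gripper":-1},{"rx":0,"ry":0,"rz":0,"dx":0,"dy":0,"dz":0,"gripper":-1},{"rx":0,"ry":0,"rz":0,"dx":0,"dy":0,"dz":0,"gripper":-1}]}}

```text
clock: 32.95
tcp_pos: [0.5718, -0.1778, 0.0821]
orientation: [-2.22, -2.222, 0.0]
contact_force: [-0.0, -0.1, -2.3]
grip_width: 0.0556
gripper_force: 43.3
```

```bash
python3 plan.py 571 -178 65 0
```

```text
rz total 0.0 shift tool after turn [-0.2 -0.8 17.1]
t 32.95 p [ 571.8 -177.8   82.1] tilt [-0.  0.] w 55.6 f [-0.  -0.1 -2.3]
```

Emit:
{"api": "step_arm", "payload": {"moves": [{"rx":0,"ry":0,"rz":0,"dx":0,"dy":-1,"dz":10,"gripper":-1},{"rx":0,"ry":0,"rz":0,"dx":0,"dy":0,"dz":5,"gripper":-1},{"rx":0,"ry":0,"rz":0,"dx":0,"dy":0,"dz":2,"gripper":-1},{"rx":0,"ry":0,"rz":0,"dx":0,"dy":0,"dz":0,"gripper":-1},{"rx":0,"ry":0,"rz":0,"dx":0,"dy":0,"dz":0,"gripper":-1}]}}

```text
clock: 33.58
tcp_pos: [0.5707, -0.1781, 0.0667]
orientation: [2.221, 2.221, -0.001]
contact_force: [-3.8, 1.2, 9.7]
grip_width: 0.0559
gripper_force: 44.2
```

Emit:
{"api": "step_arm", "payload": {"moves": [{"rx":0,"ry":0,"rz":0,"dx":0,"dy":0,"dz":0,"gripper":1},{"rx":0,"ry":0,"rz":0,"dx":0,"dy":0,"dz":0,"gripper":1},{"rx":0,"ry":0,"rz":0,"dx":0,"dy":0,"dz":0,"gripper":1},{"rx":0,"ry":0,"rz":0,"dx":0,"dy":0,"dz":0,"gripper":1},{"rx":0,"ry":0,"rz":0,"dx":0,"dy":0,"dz":0,"gripper":1},{"rx":0,"ry":0,"rz":0,"dx":0,"dy":0,"dz":-20,"gripper":1},{"rx":0,"ry":0,"rz":0,"dx":0,"dy":0,"dz":-50,"gripper":1},{"rx":0,"ry":0,"rz":0,"dx":0,"dy":0,"dz":-50,"gripper":1},{"rx":0,"ry":0,"rz":0,"dx":-30,"dy":-30,"dz":0,"gripper":1},{"rx":0,"ry":0,"rz":0,"dx":-40,"dy":-40,"dz":0,"gripper":1},{"rx":0,"ry":0,"rz":0,"dx":-40,"dy":-40,"dz":0,"gripper":1},{"rx":0,"ry":0,"rz":0,"dx":-40,"dy":-30,"dz":0,"gripper":1},{"rx":0,"ry":0,"rz":0,"dx":-40,"dy":-20,"dz":0,"gripper":1},{"rx":0,"ry":0,"rz":0,"dx":-40,"dy":0,"dz":0,"gripper":1},{"rx":0,"ry":0,"rz":0,"dx":-40,"dy":0,"dz":0,"gripper":1},{"rx":0,"ry":0,"rz":0,"dx":0,"dy":0,"dz":0,"gripper":1},{"rx":0,"ry":0,"rz":0,"dx":0,"dy":0,"dz":0,"gripper":1}]}}

```text
clock: 35.7
tcp_pos: [0.4112, -0.4474, 0.1861]
orientation: [2.22, 2.222, 0.001]
contact_force: [0.8, 0.2, -0.2]
grip_width: 0.0854
gripper_force: 0.0
```

Run:
```python
from h import *
im=r.grab_frame("top"); cv2.imwrite("pics/t7.png",cv2.resize(im[80:240,210:540],(792,384)))
H,S,V=cv2.split(cv2.cvtColor(im,cv2.COLOR_BGR2HSV)); g=cv2.GaussianBlur(im,(5,5),0).astype(int)
def go(k,x,y,w,h,m,z):
    mm=np.zeros(V.shape,np.uint8); mm[y:y+h,x:x+w]=m[y:y+h,x:x+w]*255
    mm=cv2.morphologyEx(mm,cv2.MORPH_CLOSE,np.ones((7,7)))
    c=max(cv2.findContours(mm,0,2)[0],key=cv2.contourArea).reshape(-1,2)
    a=cv2.minAreaRect((ray("top",c,z)[:,:2]*1000).astype(np.float32)); print(k,np.round(a[0],1),np.round(a[1],1),round(a[2],1))
go("tumbler",385,125,70,70,(V>130)&(S<60),.086)
go("case",265,95,140,55,(g[...,0]-g[...,2])>-2,.03)
go("remote",280,140,110,50,V<45,.042)
```

```text
tumbler [ 562.8 -175.1] [55.4 74.4] 64.5
case [656.2  -4.6] [ 58.  153.5] 1.8
remote [552.2  -9.6] [ 58.3 147.7] 2.5
```

View pics/t7.png

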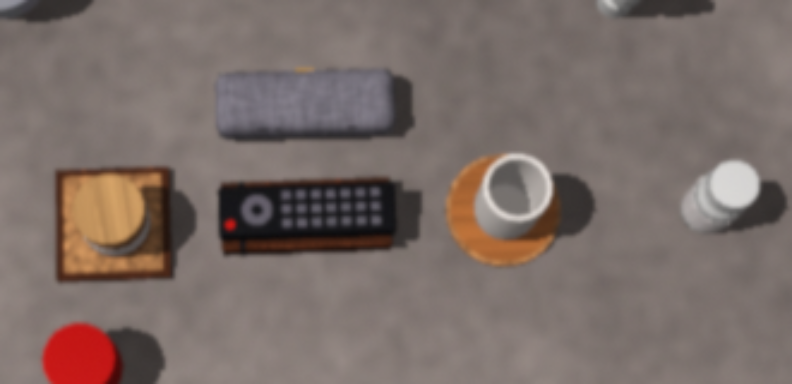

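All seems in place: tumbler rim at (517,188), candle lid (109,210), remote (308,210), case (305,103), with the pills untouched. I'll check the numbers.

Run:
```python
from h import *
for k,u,v,z in(("tumbler",517,188,.086),("candle",109,210,.062),("remTL",220,187,.042),("remTR",396,179,.042),("remBR",396,234,.042),("remBL",220,241,.042),("noteBL",222,254,.018),("noteBR",393,247,.018)):
    print(k,(ray("top",[(210+u/2.4,80+v/2.4)],z)*1000).round(0)[0])
```

```text
tumbler [ 568. -178.   86.]
candle [549. 156.  62.]
remTL [576.  66.  42.]
remTR [586. -83.  42.]
remBR [539. -84.  42.]
remBL [530.  64.  42.]
noteBL [524.  64.  18.]
noteBR [533. -83.  18.]
```

```bash
python3 -c "
from bench import r
print(r.hand_in())"
```

```text
the job is handed in; nothing more can be done
None
```

I handed the job in at about 36 s of the 112 s allowed. The last images put every item within its limits and the pill bottle still standing in its place; no verdict came back.

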